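# Check the bench spring gauge against its setting plate

## Task

Pick up the aluminium setting plate and lower it over the two locating pins on the sloping face of the spring gauge, so that it rests flush with its index edge towards the slide. Then pull the sprung slide out until its pointer stands in line with the index tab on the plate and hold it steady there for two seconds. Ease the slide all the way home without letting it snap back, let go, and leave the plate seated and the other lab things where they are.

Things in the scene. Friction and masses are not known exactly. Their poses are not given: they have to be found in the camera images.
- panel: Grey sloping face of the gauge stand, fixed, 25 degrees to the bench, low edge towards the robot; the stand is turned up to 0.6 rad anticlockwise. Origin on its surface; x up the slope, y level along it (leftwards), z square out of it; spans x -60 to 80, y -225 to 105 mm (this is 'panel' below). The gauge's 26 mm barrel lies along y at panel x 60, y -220 to -110, axis 14 mm up.
- plate_grip (a point): Middle of the black grip fin of the loose aluminium plate (about 0.2 kg, flat on the bench at the start), 28 mm above the underside. Plate 60 (x) x 130 (y) x 6 mm; fin 34 (x) x 14 (y) mm at its centre, top 50 mm above the underside. Axes: z square to the plate, y along it, x towards its index edge (ticks and tab). Seated: underside on the face, centre at panel (-25, 0), axes along the panel's.
- hole_big (a point): Centre of the plate's large through hole (15 mm) at its underside, plate (0, -50); it goes on the 12 mm pin. Axes as the plate's.
- hole_small (a point): Centre of the plate's small through hole (11 mm) at its underside, plate (0, 50); it goes on the 8 mm pin, so the plate fits only one way round. Axes as the plate's.
- pin_big (a point): Foot of the fixed 12 mm steel pin on the face, panel (-25, -50); 11 mm high, square to the face, tapered tip. Axes as the panel's.
- pin_small (a point): Foot of the fixed 8 mm steel pin on the face, panel (-25, 50); 11 mm high, square to the face, tapered tip. Axes as the panel's.
- index_tip (a point): End of the dark steel index tab, a 5 mm wide bar along the plate's x ending at the index edge (plate x 30), 8.5 mm above the underside. It is set at a different place along the edge each time (plate y -10 to 35) and clamped stiffly there. Axes as the plate's.
- pointer_tip (a point): End of the slide's 5 mm wide dark pointer, which moves with the slide, 23 mm down the slope from the middle of its grip (panel x 11; the seated plate's edge is at x 5), 8.5 mm above the face. Axes as the panel's. It is in line with the tab when both have the same panel y.
- slide_grip (a point): Middle of the slide's black upright grip, 22 (x) x 14 (y) mm, top 52 mm above the face; this point is 30 mm above the face, at panel x 34 and, at home, y -45. On its up-slope side a low block joins it to the 8 mm rod (panel x 60) that runs in -y to the barrel. Axes as the panel's.
- slide (a joint): How far the slide is pulled out, along panel +y, in m: 0 at home, stop at 0.095. A spring pulls it home with about 3.2 N at 0 and 0.8 N more for each 10 mm; let go, it snaps back.
- beaker: Bystander: glass beaker, 70 mm across, 90 mm high. Origin under its middle.
- cylinder: Bystander: glass measuring cylinder, 202 mm high on a 70 mm foot. Origin under its middle.
- rack: Bystander: white vial rack, 75 x 170 mm, 87 mm high with its vials. Origin under its middle.
- carton: Bystander: plain paper carton, 70 x 90 mm, 100 mm high. Origin under its middle.
Mind the look-alikes: they are no part of the job. Leave any orange or purple look-alike of the part that bears plate_grip alone.

How it is judged (in metres and radians):
On the way, in this order (a step that is already met when the one before it is completed fails the run):
1. the plate rests flush on the face, both holes on their pins (distance between hole_big and pin_big below 0.004 m and distance between hole_small and pin_small below 0.004 m and angle between the z axis of plate_grip and the z axis of panel, either way round below 0.05 rad and z of plate_grip in the frame of panel below 0.0305 m), for 0.3 s.
2. the pointer is held within 3.5 mm of the index tab's line for 1.2 s, the plate still seated (y of pointer_tip in the frame of index_tip between -0.0035 and 0.0035 m and distance between hole_big and pin_big below 0.004 m and distance between hole_small and pin_small below 0.004 m), for 1.2 s.
At the end, for the whole second after the job is handed in: The plate is flush on the face (within 2.5 mm and 0.05 rad) with both holes on their pins (within 4 mm), and the slide is home (within 3 mm) (all of step 1 and value of joint slide below 0.003 m); the robot touches nothing.
It fails at once if the slide snaps back (faster than 0.5 m/s) (velocity of joint slide below -0.5 m/s).
It fails at once if the beaker is shifted by more than 30 mm or tipped (distance of beaker from where it was at the start of the episode above 0.03 m or angle between beaker's own z axis and vertical above 0.4 rad).
It fails at once if the measuring cylinder is shifted by more than 30 mm or tipped (distance of cylinder from where it was at the start of the episode above 0.03 m or angle between cylinder's own z axis and vertical above 0.4 rad).
It fails at once if the vial rack is shifted by more than 30 mm or tipped (distance of rack from where it was at the start of the episode above 0.03 m or angle between rack's own z axis and vertical above 0.4 rad).
It fails at once if the carton is shifted by more than 30 mm or tipped (distance of carton from where it was at the start of the episode above 0.03 m or angle between carton's own z axis and vertical above 0.4 rad).
It also fails if it takes over 64 s, if anything falls off the work surface, if the arm or the gripper's body presses on something with over 40 N, if the wrist force passes 120 N, or if a joint passes its speed limit or range.

## Robot

A 6-joint arm with a two-finger parallel gripper is mounted at the origin on the work surface. World frame = base frame: x ahead of the robot, y to its left, z up, the work surface at z = 0. Lengths are in mm, angles in rad, forces in N, time in s.
With the tool pointing down it reaches from about 325 to 775 mm from the base axis. Payload 9.3 kg.
Tool frame: the origin (TCP) lies between the finger pads; the fingertips stand 11 mm ahead of it and the grasp point (between the pads) lies 8 mm behind it; z points along the fingers, y is the direction in which the jaws open and shut (so a half turn about z gives the same grasp; the last joint's range is limited). The gripper opens to 85 mm and grips with 20 to 120 N. Pads are 22 mm wide; open, the fingers measure 114 mm over their backs; the gripper's body (76 mm by 85 mm) begins 54 mm behind the grasp point. The pads swing forward as they close: fully open they stand 13 mm farther back than shut.
Start: joints at [1.07, 0.259, 0.021, 1.334, 0, 1.418], TCP at [187.458, 517.065, 242.279] pointing down, gripper open.
Joint ranges: [-3.04, 3.04], [-0.91, 1.82], [-1.04, 1.36], [-1.92, 1.95], [-1.52, 1.45], [-3.14, 3.14]. Speed limits (rad/s): [2.22, 2.22, 2.79, 3.14, 3.14, 3.14].

## Interface

Orientations are given as a rotation vector (axis times angle).
In Python, from plant import monitor, cams, workorder gives the robot as it stands.
- The arm moves only by the tool play_rows, never from a script. Its arguments are lists of equal length, an entry for each row: "translation": the shift along the world's x, y, z in m, a list of three; "twist": the turn about the world's z in rad; "gripper": the closure, from 0 (fully open) to 1 (shut). A call has exactly 5 rows; each row is the pose to reach, as a shift and turn from the pose commanded when the call began; what a row does not reach only later rows make up. A row lasts 1/10 s, in which the tool goes at most 50 mm and 8.59 degrees, less where a joint would pass 70% of its speed; a pose out of reach is approached as far as the arm can. A call with a gripper value outside its range is refused whole. The fingers move at their own pace and stop on an object; "squeeze" is the grip in N (left out, the last holds). Time passes only in rows, so rows that repeat a pose let the fingers close, or fill a call up. It gives the time, the measured TCP pose, the force and the opening at its end, in the units of the state.
- monitor.state(): the state, without advancing time (a new reading comes with each control period).
- cams.read_camera(name): name is "side" or "top"; returns the picture (384x512x3 uint8, red, green, blue); there is no depth.
- cams.camera_params(name): a dict with "intrinsics" (3x3 intrinsics, pixels), "k1" (the pictures are not rectified: a ray, as slopes to the right and down, at radius r is drawn at 1 + k1 r^2 times it, then the intrinsics apply), "R" (3x3) and "t" (3): a world point X has camera coordinates R X + t. Camera axes: x right, y down, z forward; pixel columns grow to the right and rows downward; lengths in mm; the calibration is good to about 2 mm. A picture is of the moment at which its call begins. camera_params takes no time and is no camera call.
- workorder.hand_in(): hands the job in, once; it reports no verdict.
Trained networks look in the newest picture that a camera, given by its name, has taken for a name from the list of things; names that differ only in an ending like _2 or _b are one class to them, and where a whole thing is asked for, a point or a joint stands for the part that bears it (a point fixed in the world has none). Each returns a list of dicts, best first, with "score" (0 to 1); they miss things now and then, are a little off and sometimes report something else, mostly with a low value. They report only what shows in the picture. A call takes as long as a camera call. They do not tell look-alikes from the thing itself.
- cams.trace(label, camera): "mask" (384x512 bool, what is visible of it).
- cams.landmark_of(label, camera): "point" ([x, y, z] in mm, in world coordinates, good to about 4 mm: a listed point, or the origin of a listed thing).
The state is a dict: "time": time; "joint_pos": joint angles; "qd": joint speeds; "joint_efforts": joint torques, N m; "ee_pos": TCP position; "tcp_rot": TCP orientation; "contact_force": force on the tool from outside, world axes, zero at the start; "wrist_torque": the same for the moment, N m; "gripper_width": finger opening in mm.
Only numpy, scipy, OpenCV 4.12 (cv2) and the standard library are available. Lean on these libraries where they do the work, as an engineer would, in place of code of your own. Each camera call takes 0.05 s, during which the arm holds its last target.

## Working session

There is one attempt and no reset: what is moved stays moved. The work goes in short steps, Python scripts to look and compute and a tool call to move; the robot and the scene stay as the last step left them, time stands still between calls to the robot, and variables do not carry over. Pictures are saved under pics/ and viewed, and the job is handed in when it is done.

Besides the shell and the picture viewer there is one more tool, called after "Call:" as name(argument=value, ...) on one line, values as JSON. play_rows: Moves the arm, as the interface text tells. Its arguments: {"type":"object","properties":{"translation":{"type":"array"},"twist":{"type":"array"},"gripper":{"type":"array"},"squeeze":{"type":"number"}},"required":["translation","twist","gripper"]}

```bash
ls -la; mkdir -p pics; cat > a.py <<'E'
from plant import monitor,cams,workorder
import cv2,numpy as np
E
python3 - <<'E'
from a import *
s=monitor.state();print(s)
for c in ("side","top"):
    im=cams.read_camera(c);cv2.imwrite(f"pics/{c}0.png",cv2.cvtColor(im,cv2.COLOR_RGB2BGR))
    print(c,cams.camera_params(c))
E
```

```text
total 12
drwxr-xr-x  3 agent agent 4096 Dec  6 07:09 .
drwxr-xr-x 23 root  root  4096 Dec  6 07:09 ..
drwxr-xr-x  2 agent agent 4096 Dec  6 07:09 pics
{'time': 0.0, 'joint_pos': array([ 1.07041229e+00,  2.59212926e-01,  2.07364167e-02,  1.33370674e+00,
       -3.03339570e-06,  1.41816286e+00]), 'qd': array([ 0.00090945,  0.00080803,  0.00075159, -0.00052749, -0.00087875,
       -0.00045551]), 'joint_efforts': array([ 1.62422664e-03, -5.55636120e+01,  3.44533861e+01,  1.33375759e-02,
       -8.25208531e-05, -1.48224166e-05]), 'ee_pos': array([187.31894135, 516.82334354, 241.64492396]), 'tcp_rot': array([-5.43420493e-01, -3.09378693e+00,  2.06470674e-03]), 'contact_force': array([-0.34795719, -0.2296493 ,  0.56604517]), 'wrist_torque': array([-0.02662138,  0.0187367 ,  0.01845811]), 'gripper_width': 85.46443496955357}
side {'intrinsics': array([[353.29000607,   0.        , 257.43361691],
       [  0.        , 353.29000607, 191.49071114],
       [  0.        ,   0.        ,   1.        ]]), 'k1': 0.011145928459524402, 'R': array([[ 0.96989692, -0.24312692, -0.01375718],
       [-0.1841583 , -0.69534774, -0.6946778 ],
       [ 0.15932885,  0.67629936, -0.71918947]]), 't': array([-492.31626484,  224.46842653, 1185.12232453])}
top {'intrinsics': array([[429.61197943,   0.        , 248.77468111],
       [  0.        , 429.61197943, 187.40742719],
       [  0.        ,   0.        ,   1.        ]]), 'k1': 0.009585144060803234, 'R': array([[ 1.77399026e-03, -9.99926643e-01, -1.19817448e-02],
       [-9.89237450e-01, -1.74011912e-06, -1.46319057e-01],
       [ 1.46308303e-01,  1.21123593e-02, -9.89164886e-01]]), 't': array([  86.43304239,  531.72007687, 1364.59371586])}
```

View pics/side0.png

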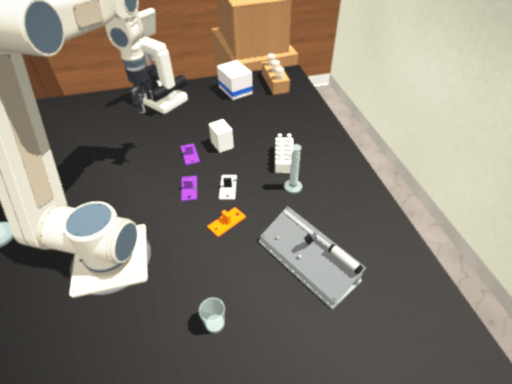

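View pics/top0.png

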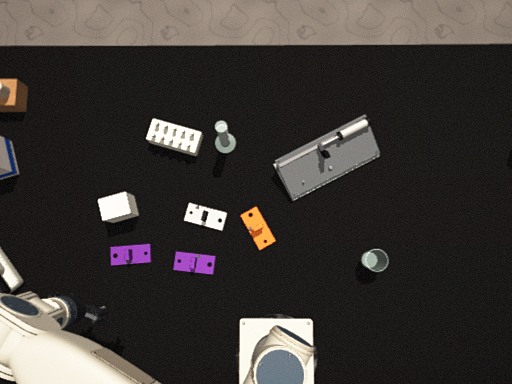

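Top view: the candidates for the plate are a white/aluminium one at (206,215), an orange one at (258,228) and purple ones at (130,254) and (194,263). The aluminium one fits the description. The gauge is at about (330,158). Next I'll measure these points and check an enlarged crop.

```bash
python3 - <<'E'
from a import *
for c in ("top","side"):
    for l in ["plate_grip","hole_big","hole_small","index_tip","pin_big","pin_small","panel","pointer_tip","slide_grip","beaker","cylinder","rack","carton"]:
        r=cams.landmark_of(l,c)
        print(c,l,[(round(q["score"],2),np.round(q["point"],0).tolist()) for q in r[:6]])
a=cv2.imread("pics/top0.png");b=cv2.imread("pics/side0.png")
o=np.hstack([cv2.resize(a[190:285,100:290],None,fx=4,fy=4,interpolation=2)])
cv2.imwrite("pics/c1.png",o)
cv2.imwrite("pics/c2.png",np.vstack([cv2.resize(a[105:205,265:390],(600,480)[:2],interpolation=2)]))
print(monitor.state()["time"])
E
```

```text
top plate_grip [(0.7, [407.0, 58.0, 27.0]), (0.66, [440.0, 239.0, 31.0]), (0.63, [312.0, 475.0, 30.0]), (0.55, [291.0, 265.0, 25.0])]
top hole_big [(0.96, [427.0, 180.0, -2.0]), (0.87, [283.0, 218.0, 2.0]), (0.79, [312.0, 532.0, 5.0]), (0.58, [444.0, 80.0, 1.0])]
top hole_small [(0.86, [295.0, 314.0, -0.0]), (0.8, [362.0, 35.0, -4.0]), (0.64, [322.0, 427.0, -2.0]), (0.56, [448.0, 279.0, 2.0])]
top index_tip []
top pin_big [(0.81, [599.0, -183.0, 44.0])]
top pin_small [(0.98, [554.0, -88.0, 44.0])]
top panel [(0.6, [595.0, -123.0, 52.0])]
top pointer_tip [(0.66, [623.0, -159.0, 70.0])]
top slide_grip [(0.72, [639.0, -154.0, 98.0]), (0.68, [602.0, -179.0, 45.0])]
top beaker [(0.72, [305.0, -306.0, -0.0])]
top cylinder [(0.92, [694.0, 169.0, 0.0])]
top rack [(0.87, [706.0, 334.0, 2.0])]
top carton [(0.95, [466.0, 505.0, -2.0])]
side plate_grip [(0.89, [407.0, 62.0, 27.0]), (0.56, [291.0, 263.0, 25.0]), (0.55, [445.0, 229.0, 30.0]), (0.54, [318.0, 473.0, 29.0])]
side hole_big [(0.74, [426.0, 182.0, 1.0]), (0.74, [284.0, 215.0, -1.0]), (0.7, [308.0, 526.0, -4.0]), (0.59, [450.0, 82.0, -0.0])]
side hole_small [(0.9, [296.0, 314.0, -0.0]), (0.81, [454.0, 281.0, -0.0]), (0.74, [318.0, 428.0, 1.0]), (0.42, [621.0, -158.0, 69.0])]
side index_tip []
side pin_big [(0.7, [602.0, -178.0, 40.0])]
side pin_small [(0.66, [554.0, -90.0, 42.0]), (0.54, [638.0, -158.0, 100.0])]
side panel [(0.93, [598.0, -120.0, 53.0])]
side pointer_tip [(0.65, [623.0, -156.0, 64.0])]
side slide_grip [(0.55, [635.0, -157.0, 98.0])]
side beaker [(0.81, [301.0, -308.0, -0.0])]
side cylinder []
side rack [(0.8, [705.0, 334.0, -2.0])]
side carton [(0.69, [469.0, 510.0, -0.0])]
1.4
```

View pics/c1.png

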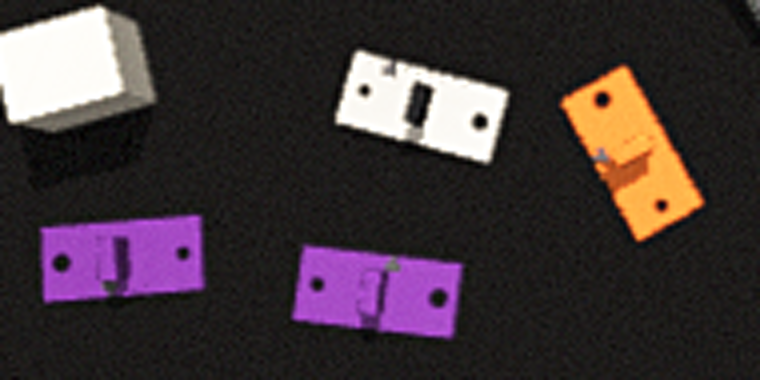

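View pics/c2.png

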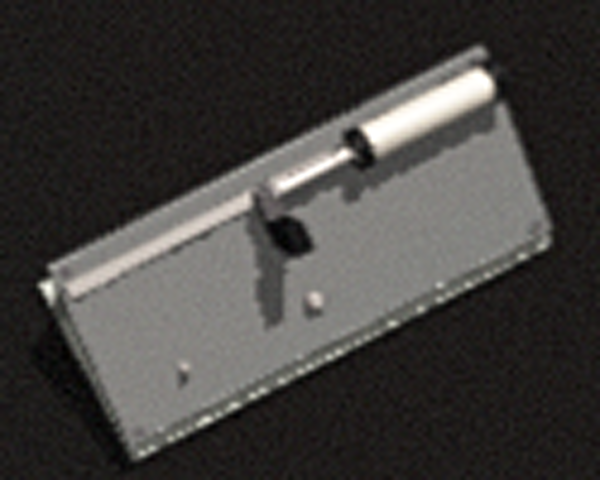

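Crop: the white plate at top (206,215) has its small hole at left, its big hole at right and its tab on the upper edge, so it is the aluminium one. The other three are coloured decoys. Next, a constrained fit of the panel and plate poses.

```bash
cat >> a.py <<'E'
from scipy.optimize import least_squares
from scipy.spatial.transform import Rotation as Rn
def proj(c,X):
    p=cams.camera_params(c);X=np.atleast_2d(X)@p["R"].T+p["t"];u=X[:,:2]/X[:,2:]
    u=u*(1+p["k1"]*(u**2).sum(1,keepdims=True));K=p["intrinsics"]
    return u*[K[0,0],K[1,1]]+[K[0,2],K[1,2]]
A25=np.deg2rad(25)
def Rp(yaw): return Rn.from_euler("z",yaw).as_matrix()@Rn.from_euler("y",-A25).as_matrix()
PL={"pin_big":(-25,-50,0),"pin_small":(-25,50,0),"panel":(0,0,0),"pointer_tip":(11,-45,8.5),"slide_grip":(34,-45,30)}
PT={"plate_grip":(0,0,28),"hole_big":(0,-50,0),"hole_small":(0,50,0)}
def save(n,im): cv2.imwrite("pics/"+n,cv2.cvtColor(im,cv2.COLOR_RGB2BGR))
E
python3 - <<'E'
from a import *
import pickle
P=[];Q=[]
for k in range(3):
  for c in ("top","side"):
    cams.read_camera(c)
    for d,o,ref in ((PL,P,None),(PT,Q,None)):
      for l in d:
        for q in cams.landmark_of(l,c):
            o.append((c,l,np.array(q["point"])))
def fp(x,o,d,R):
    return np.concatenate([ (R(x)@np.array(d[l])+x[:3]-p)/4 for c,l,p in o])
R1=lambda x:Rp(x[3]); R2=lambda x:Rn.from_euler("z",x[3]).as_matrix()
for o,d,R,x0 in ((P,PL,R1,[597,-122,52,.464]),(Q,PT,R2,[440,231,0,-.24])):
    x0=np.array(x0)
    o2=[t for t in o if np.linalg.norm(R(x0)@np.array(d[t[1]])+x0[:3]-t[2])<16]
    for l in d: print(l,[(t[0][0],np.round(t[2]).tolist()) for t in o2 if t[1]==l])
    s=least_squares(fp,x0,args=(o2,d,R),loss="soft_l1",x_scale=[1,1,1,.01])
    print(np.round(s.x,3),len(o2)); 
    for l in d:print(l,np.round(R(s.x)@np.array(d[l])+s.x[:3],1))
print(monitor.state()["time"])
E
```

```text
pin_big [('t', [601.0, -180.0, 46.0]), ('s', [604.0, -177.0, 41.0]), ('t', [602.0, -180.0, 45.0]), ('s', [602.0, -177.0, 43.0]), ('t', [598.0, -180.0, 44.0])]
pin_small [('t', [556.0, -85.0, 47.0]), ('s', [552.0, -90.0, 44.0]), ('t', [554.0, -85.0, 49.0]), ('s', [550.0, -88.0, 43.0]), ('t', [556.0, -84.0, 48.0]), ('s', [551.0, -92.0, 44.0])]
panel [('t', [594.0, -120.0, 52.0]), ('s', [596.0, -122.0, 54.0]), ('t', [594.0, -120.0, 53.0]), ('s', [597.0, -122.0, 56.0]), ('t', [596.0, -119.0, 49.0]), ('s', [598.0, -122.0, 54.0])]
pointer_tip [('t', [624.0, -160.0, 70.0]), ('s', [622.0, -157.0, 64.0]), ('t', [623.0, -161.0, 71.0]), ('s', [622.0, -159.0, 69.0]), ('t', [623.0, -158.0, 71.0]), ('s', [620.0, -157.0, 66.0])]
slide_grip [('t', [637.0, -156.0, 97.0]), ('s', [635.0, -156.0, 98.0]), ('t', [640.0, -153.0, 98.0]), ('s', [638.0, -154.0, 97.0]), ('t', [638.0, -156.0, 97.0]), ('s', [636.0, -156.0, 97.0])]
[ 5.97282e+02 -1.22304e+02  5.51010e+01  4.85000e-01] 29
pin_big [ 600.6 -177.1   44.5]
pin_small [553.9 -88.6  44.5]
panel [ 597.3 -122.3   55.1]
pointer_tip [ 623.9 -159.1   67.5]
slide_grip [ 634.3 -153.7   96.7]
plate_grip [('t', [439.0, 238.0, 27.0]), ('s', [445.0, 227.0, 30.0]), ('t', [438.0, 236.0, 27.0]), ('s', [446.0, 233.0, 29.0]), ('t', [439.0, 234.0, 23.0]), ('s', [442.0, 228.0, 31.0])]
hole_big [('t', [428.0, 184.0, -3.0]), ('s', [429.0, 180.0, -1.0]), ('t', [434.0, 179.0, -1.0]), ('s', [426.0, 182.0, -1.0]), ('t', [429.0, 179.0, -0.0]), ('s', [427.0, 183.0, 0.0])]
hole_small [('t', [450.0, 280.0, -0.0]), ('s', [454.0, 280.0, 0.0]), ('t', [450.0, 279.0, -0.0]), ('t', [451.0, 277.0, 2.0]), ('s', [452.0, 281.0, 2.0])]
[ 4.40314e+02  2.30889e+02 -1.04000e-01 -2.25000e-01] 17
plate_grip [440.3 230.9  27.9]
hole_big [ 4.292e+02  1.821e+02 -1.000e-01]
hole_small [ 4.515e+02  2.796e+02 -1.000e-01]
4.1
```

```bash
python3 - <<'E'
from a import *
s=monitor.state();R=Rn.from_rotvec(s["tcp_rot"]).as_matrix();print(R.round(3),s["ee_pos"],s["joint_pos"])
y=R[:,1];print("yaw of tool y:",np.arctan2(y[1],y[0]), "plate y dir",np.pi/2-.225,"panel",np.pi/2+.485)
E
```

```text
[[-0.94   0.341  0.   ]
 [ 0.341  0.94  -0.   ]
 [-0.    -0.    -1.   ]] [187.46897002 517.05358447 242.2840946 ] [ 1.07037362e+00  2.58588320e-01  2.14975177e-02  1.33371151e+00
 -3.57256023e-06  1.41821476e+00]
yaw of tool y: 1.2229551814373105 plate y dir 1.3457963267948965 panel 2.0557963267948964
```

Call:
play_rows(translation=[[0.03,-0.034,0],[0.06,-0.068,0],[0.09,-0.102,0],[0.12,-0.136,0],[0.15,-0.17,0]], twist=[0.03,0.06,0.09,0.123,0.123], gripper=[0,0,0,0,0], squeeze=30)

```text
time: 4.6
ee_pos: [338.3, 345.6, 242.4]
tcp_rot: [0.35, 3.122, 0.0]
contact_force: [1.2, 0.9, -0.1]
gripper_width: 85.6
```

Call:
play_rows(translation=[[0.03,-0.034,-0.02],[0.06,-0.068,-0.04],[0.09,-0.102,-0.06],[0.103,-0.116,-0.09],[0.103,-0.116,-0.12]], twist=[0,0,0,0,0], gripper=[0,0,0,0,0])

```text
time: 5.1
ee_pos: [442.6, 229.0, 121.4]
tcp_rot: [0.358, 3.12, 0.0]
contact_force: [1.2, -0.2, -1.3]
gripper_width: 85.5
```

```bash
python3 - <<'E'
from a import *
s=monitor.state();print(s["ee_pos"],s["time"])
a=cams.read_camera("top");b=cams.read_camera("side")
save("d1.png",np.hstack([cv2.resize(a[180:250,160:260],(400,280)),cv2.resize(b[140:210,180:280],(400,280))]))
R=Rn.from_euler("z",-.225).as_matrix();C=[440.3,230.9,0]
for c in("top","side"): print(c,[proj(c,R@np.array(p)+C).round(1).tolist() for p in ((0,0,50),(0,-50,6),(0,50,6))])
E
```

```text
[442.5571705  229.00536991 121.43921513] 5.1
top [[[203.9, 215.0]], [[220.1, 219.5]], [[190.9, 212.8]]]
side [[[226.1, 178.2]], [[226.4, 195.3]], [[227.4, 177.5]]]
```

View pics/d1.png

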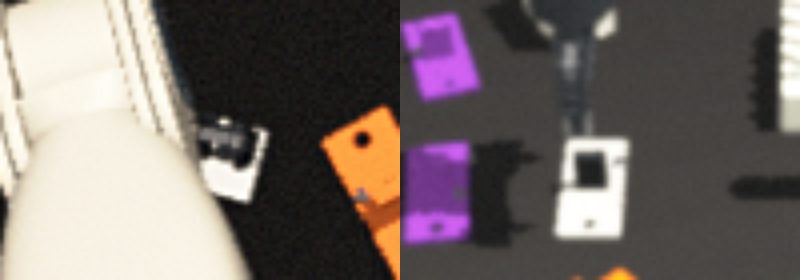

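Side crop: the open gripper is above the white plate, which is at side (228,187). The predicted hole pixels match the picture, so I'm descending.

Call:
play_rows(translation=[[0,0,-0.02],[0,0,-0.045],[0,0,-0.07],[0,0,-0.087],[0,0,-0.094]], twist=[0,0,0,0,0], gripper=[0,0,0,0,0])

```text
time: 5.7
ee_pos: [440.2, 231.6, 28.2]
tcp_rot: [-0.351, -3.121, 0.0]
contact_force: [0.2, -0.2, 0.4]
gripper_width: 85.3
```

Call:
play_rows(translation=[[0,0,0],[0,0,0],[0,0,0],[0,0,0],[0,0,0]], twist=[0,0,0,0,0], gripper=[0.4,0.6,0.8,1,1])

```text
time: 6.2
ee_pos: [440.8, 231.2, 28.9]
tcp_rot: [0.352, 3.121, 0.001]
contact_force: [-0.9, -0.6, 8.0]
gripper_width: 13.9
```

Call:
play_rows(translation=[[0,0,0],[0,0,0],[0,0,0],[0,0,0.005],[0,0,0.01]], twist=[0,0,0,0,0], gripper=[1,1,1,1,1])

```text
time: 6.7
ee_pos: [440.2, 230.9, 38.5]
tcp_rot: [-0.352, -3.121, 0.0]
contact_force: [-0.4, 0.5, -1.6]
gripper_width: 13.8
```

```bash
cat >> a.py <<'E'
PX=np.array([597.28,-122.3,55.1,0.485])
def pw(p,x=PX): return Rp(x[3])@np.array(p,float)+x[:3]
E
python3 - <<'E'
from a import *
for p in ((-5,-140,36),(-5,-140,51),(-25,0,36),(-25,0,56),(-25,-140,36),(34,-45,34),(30,-140,6)): print(p,pw(p).round(1)-[0,0,8], "TCP")
print(Rp(.485).round(3))
E
```

```text
(-5, -140, 36) [ 645.1 -255.4   77.6] TCP
(-5, -140, 51) [ 639.5 -258.3   91.2] TCP
(-25, 0, 36) [ 563.8 -140.    69.2] TCP
(-25, 0, 56) [ 556.3 -143.9   87.3] TCP
(-25, -140, 36) [ 629.  -263.8   69.2] TCP
(34, -45, 34) [ 632.8 -154.4   92.3] TCP
(30, -140, 6) [ 684.4 -234.7   65.2] TCP
[[ 0.802 -0.466 -0.374]
 [ 0.423  0.885 -0.197]
 [ 0.423  0.     0.906]]
```

Call:
play_rows(translation=[[0,0,0.03],[0,0,0.07],[0.01,-0.02,0.11],[0.02,-0.05,0.14],[0.04,-0.08,0.15]], twist=[0,0,0,0,0], gripper=[1,1,1,1,1])

```text
time: 7.2
ee_pos: [480.9, 150.7, 192.1]
tcp_rot: [0.349, 3.118, 0.002]
contact_force: [1.5, 0.3, -1.2]
gripper_width: 13.7
```

Call:
play_rows(translation=[[0.016,-0.04,0],[0.033,-0.081,0],[0.049,-0.122,0],[0.066,-0.162,0],[0.082,-0.203,0]], twist=[0.07,0.14,0.21,0.28,0.35], gripper=[1,1,1,1,1])

```text
time: 7.7
ee_pos: [562.7, -53.7, 188.6]
tcp_rot: [-0.201, 3.135, 0.0]
contact_force: [0.2, 0.4, -2.5]
gripper_width: 13.9
```

Call:
play_rows(translation=[[0.016,-0.04,0],[0.033,-0.081,0],[0.049,-0.122,0],[0.066,-0.162,-0.01],[0.082,-0.203,-0.02]], twist=[0.07,0.14,0.21,0.28,0.36], gripper=[1,1,1,1,1])

```text
time: 8.2
ee_pos: [644.9, -256.7, 168.4]
tcp_rot: [-0.759, 3.048, -0.0]
contact_force: [0.3, 1.1, -1.8]
gripper_width: 13.3
```

Call:
play_rows(translation=[[0,0,-0.01],[0,0,-0.02],[0,0,-0.03],[0,0,-0.04],[0,0,-0.04]], twist=[0,0,0,0,0], gripper=[1,1,1,1,1])

```text
time: 8.7
ee_pos: [643.8, -253.5, 127.1]
tcp_rot: [0.756, -3.048, -0.002]
contact_force: [0.2, 0.2, -2.7]
gripper_width: 13.8
```

```bash
python3 - <<'E'
from a import *
s=monitor.state();print(s["ee_pos"],s["time"],s["joint_pos"])
a=cams.read_camera("top");b=cams.read_camera("side")
save("e1.png",np.vstack([np.hstack([cv2.resize(a[100:220,260:400],(400,343)),cv2.resize(b[190:310,240:380],(400,343))])]))
for l in ("plate_grip","hole_small","hole_big","pin_big","pin_small"):
  for c in("top","side"): print(c,l,[(round(q["score"],2),q["point"].__array__().round().tolist() if hasattr(q["point"],'__array__') else q["point"]) for q in cams.landmark_of(l,c) if q["point"][0]>480])
E
```

```text
[ 643.78586616 -253.49833947  127.07810361] 8.7 [-4.96247397e-01  5.48407605e-01  1.85571683e-01  1.21007137e+00
  1.71581250e-05 -9.82469775e-01]
top plate_grip [(0.55, [640.3, -247.9, 123.2]), (0.16, [706.1, 335.0, 0.2])]
side plate_grip [(0.74, [647.1, -253.7, 129.2])]
top hole_small [(0.63, [616.9, -211.8, 99.7])]
side hole_small [(0.8, [622.5, -205.7, 98.7])]
top hole_big []
side hole_big [(0.72, [666.6, -298.1, 99.8])]
top pin_big [(0.89, [601.5, -180.7, 43.9])]
side pin_big [(0.89, [602.2, -181.6, 43.1])]
top pin_small [(0.72, [597.5, -120.3, 47.8]), (0.67, [553.0, -85.3, 47.7]), (0.57, [637.8, -155.4, 96.9])]
side pin_small [(0.77, [551.6, -89.0, 43.4])]
```

View pics/e1.png

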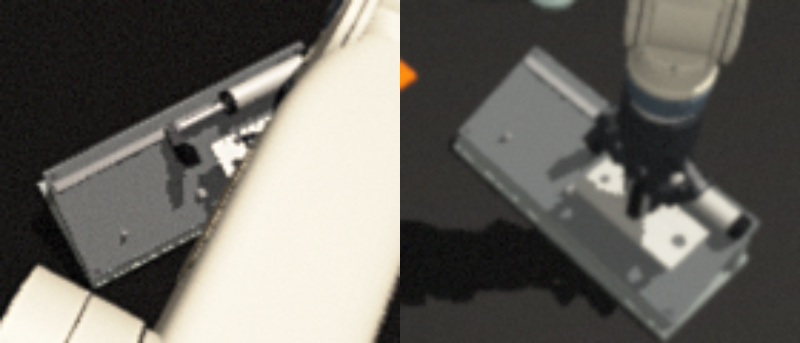

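Top and side: the plate hangs level over the barrel end of the face at side (~350,260), clear of the pins. I'll tilt it to the slope by dragging it down-slope against the face with a light grip.

Call:
play_rows(translation=[[0.005,0.003,-0.006],[0.01,0.006,-0.014],[0.016,0.008,-0.022],[0.016,0.008,-0.028],[0.016,0.008,-0.028]], twist=[0,0,0,0,0], gripper=[1,1,1,1,1], squeeze=20)

```text
time: 9.8
ee_pos: [660.3, -246.6, 98.9]
tcp_rot: [0.755, -3.048, -0.002]
contact_force: [0.1, -0.3, -2.4]
gripper_width: 13.6
```

Call:
play_rows(translation=[[-0.002,-0.001,-0.0035],[-0.004,-0.002,-0.007],[-0.006,-0.003,-0.0095],[-0.008,-0.004,-0.012],[-0.01,-0.005,-0.0145]], twist=[0,0,0,0,0], gripper=[1,1,1,1,1])

```text
time: 10.3
ee_pos: [651.3, -252.2, 87.7]
tcp_rot: [-0.754, 3.046, -0.003]
contact_force: [1.3, 0.8, 7.9]
gripper_width: 13.6
```

```bash
python3 - <<'E'
from a import *
s=monitor.state();print(s)
b=cams.read_camera("side")
save("e2.png",cv2.resize(b[210:310,260:380],(720,600),interpolation=2))
E
```

```text
{'time': 10.3, 'joint_pos': array([-4.89878188e-01,  5.77751277e-01,  1.35045822e-01,  1.12411870e+00,
        1.00618355e-03, -9.75228183e-01]), 'qd': array([-0.02659731, -0.00908521, -0.08292279, -0.07606861, -0.00075298,
       -0.02560807]), 'joint_efforts': array([-9.25038289e-01, -7.17468524e+01,  2.96807170e+01,  4.63859579e-01,
       -7.67921750e-01,  6.54517114e-02]), 'ee_pos': array([ 651.31168679, -252.2338612 ,   87.73888446]), 'tcp_rot': array([-7.54056378e-01,  3.04601775e+00, -2.99425830e-03]), 'contact_force': array([1.27554915, 0.75761713, 7.90764421]), 'wrist_torque': array([ 0.43569536, -0.5724775 ,  0.02174446]), 'gripper_width': 13.566525037174426}
```

View pics/e2.png

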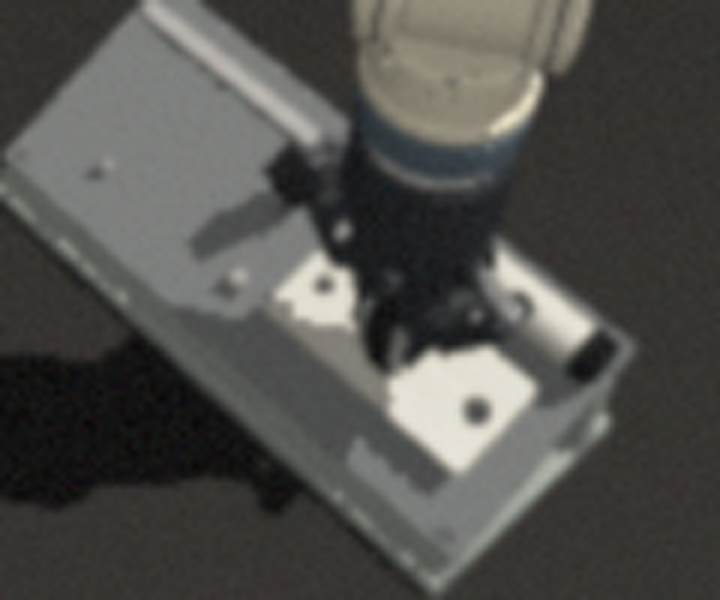

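The edge is touching with about 10 N, so I'll continue the down-slope drag.

Call:
play_rows(translation=[[-0.002,-0.001,-0.0025],[-0.004,-0.002,-0.005],[-0.006,-0.003,-0.0075],[-0.008,-0.004,-0.0095],[-0.01,-0.005,-0.011]], twist=[0,0,0,0,0], gripper=[1,1,1,1,1])

```text
time: 10.85
ee_pos: [641.4, -257.5, 76.7]
tcp_rot: [-0.754, 3.046, -0.004]
contact_force: [1.1, 1.1, 9.1]
gripper_width: 13.4
```

```bash
python3 - <<'E'
from a import *
s=monitor.state();print(s["wrist_torque"])
b=cams.read_camera("side")
save("e3.png",cv2.resize(b[210:310,260:380],(720,600),interpolation=2))
E
```

```text
[ 0.30083034 -0.60819682 -0.05512084]
```

View pics/e3.png

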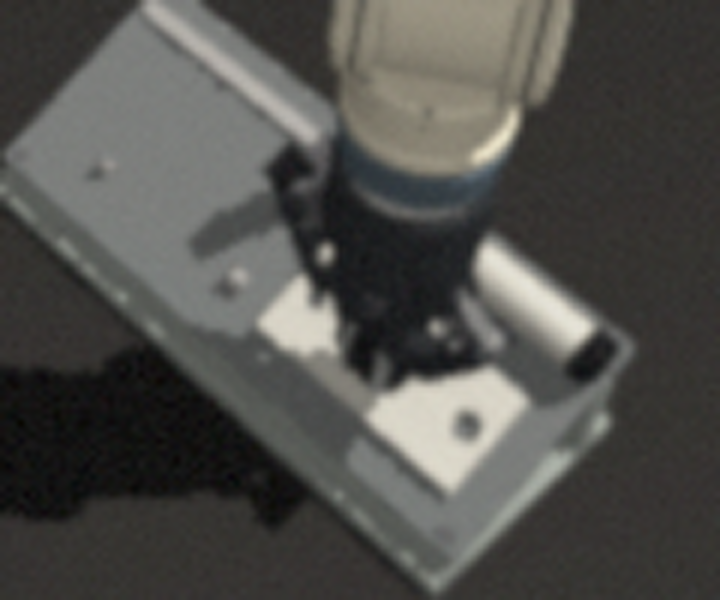

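The front gap has shrunk and the plate is tilting. I'll press a little more.

Call:
play_rows(translation=[[-0.001,-0.0005,-0.002],[-0.002,-0.001,-0.004],[-0.003,-0.0015,-0.005],[-0.003,-0.0015,-0.006],[-0.003,-0.0015,-0.006]], twist=[0,0,0,0,0], gripper=[1,1,1,1,1])

```text
time: 11.4
ee_pos: [639.9, -258.8, 74.8]
tcp_rot: [-0.754, 3.041, -0.008]
contact_force: [-1.4, 6.1, 32.5]
gripper_width: 13.6
```

```bash
python3 - <<'E'
from a import *
s=monitor.state();print(s["wrist_torque"])
b=cams.read_camera("side")
save("e4.png",cv2.resize(b[210:310,260:380],(720,600),interpolation=2))
E
```

```text
[1.50486409 0.47546105 0.10810146]
```

View pics/e4.png

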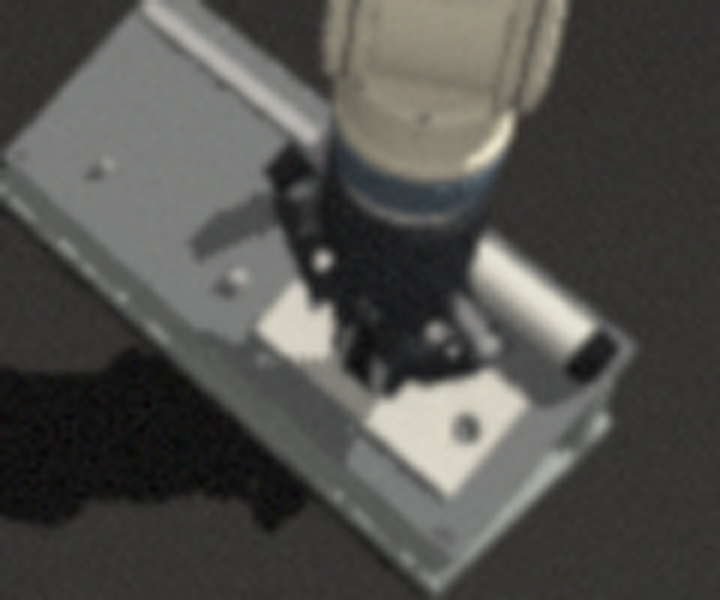

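Force rose to 32 N, the moment became small, and the grasp height of 36 mm agrees with a flush plate. I'll back off square to the face and carry the plate over the pins.

Call:
play_rows(translation=[[0,0,0.005],[-0.004,-0.002,0.015],[-0.008,-0.004,0.025],[-0.012,-0.006,0.033],[-0.012,-0.006,0.033]], twist=[0,0,0,0,0], gripper=[1,1,1,1,1], squeeze=30)

```text
time: 11.95
ee_pos: [625.3, -265.3, 103.2]
tcp_rot: [-0.753, 3.049, -0.002]
contact_force: [0.2, 0.2, -1.0]
gripper_width: 13.8
```

Call:
play_rows(translation=[[-0.014,0.024,0],[-0.028,0.048,0],[-0.042,0.072,0],[-0.056,0.096,0],[-0.069,0.1205,0]], twist=[0,0,0,0,0], gripper=[1,1,1,1,1])

```text
time: 12.45
ee_pos: [555.5, -143.1, 101.4]
tcp_rot: [0.754, -3.049, -0.001]
contact_force: [1.4, 0.1, -1.1]
gripper_width: 13.7
```

Call:
play_rows(translation=[[0,0,-0.005],[0,0,-0.01],[0,0,-0.0105],[0,0,-0.0105],[0,0,-0.0105]], twist=[0,0,0,0,0], gripper=[1,1,1,1,1])

```text
time: 12.95
ee_pos: [556.7, -144.6, 91.0]
tcp_rot: [0.753, -3.05, -0.0]
contact_force: [0.6, 0.3, -2.3]
gripper_width: 13.7
```

```bash
python3 - <<'E'
from a import *
s=monitor.state();print(s["ee_pos"],s["contact_force"],s["time"])
a=cams.read_camera("top");b=cams.read_camera("side")
save("f1.png",np.hstack([cv2.resize(a[110:210,260:380],(400,333),interpolation=2),cv2.resize(b[200:300,250:370],(400,333),interpolation=2)]))
for l in ("plate_grip","hole_small","hole_big","index_tip","pin_big","pin_small"):
  for c in("top","side"): print(c,l,[(round(q["score"],2),np.round(q["point"]).tolist()) for q in cams.landmark_of(l,c) if q["point"][0]>480])
# predicted at hover offset
for n,p in (("grip",(-25,0,48)),("hb",(-25,-50,20)),("hs",(-25,50,20))): print(n,pw(p).round(0),proj("side",pw(p)).round(1),proj("top",pw(p)).round(1))
E
```

```text
[ 556.7284822  -144.63240454   91.04394356] [ 0.58756801  0.3033711  -2.2594161 ] 12.95
top plate_grip [(0.45, [561.0, -138.0, 93.0])]
side plate_grip [(0.9, [562.0, -146.0, 93.0])]
top hole_small []
side hole_small [(0.68, [548.0, -92.0, 69.0])]
top hole_big []
side hole_big [(0.85, [594.0, -180.0, 68.0])]
top index_tip [(0.42, [541.0, -93.0, 72.0])]
side index_tip []
top pin_big [(0.63, [601.0, -175.0, 44.0])]
side pin_big [(0.63, [603.0, -180.0, 42.0]), (0.21, [623.0, -159.0, 66.0])]
top pin_small [(0.84, [551.0, -85.0, 48.0])]
side pin_small [(0.83, [555.0, -88.0, 43.0])]
grip [ 559. -142.   88.] [[283.9 242. ]] [[321.2 176.5]]
hb [ 593. -181.   63.] [[297.5 254.3]] [[331.7 167.5]]
hs [546. -93.  63.] [[275.4 235.4]] [[304.5 181.8]]
```

View pics/f1.png

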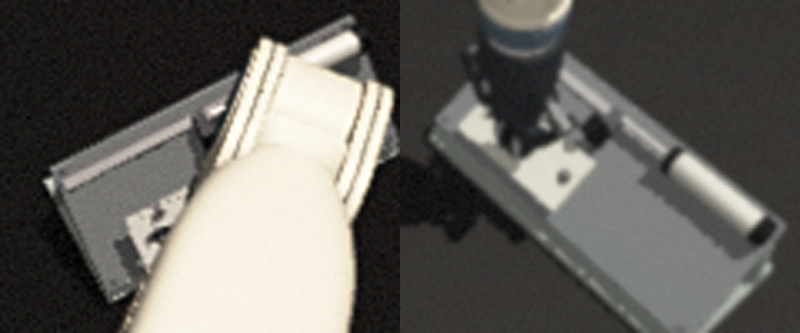

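Side: the tilted plate hovers over the pins, with the big hole at about (299,253). The measured holes are within about 2 mm of prediction. Now a finer check.

```bash
python3 - <<'E'
from a import *
H={"hole_big":[],"hole_small":[],"pin_big":[],"pin_small":[],"plate_grip":[]}
for k in range(5):
    b=cams.read_camera("side")
    for l in H:
        for q in cams.landmark_of(l,"side"):
            p=np.array(q["point"])
            if p[0]>520 and q["score"]>.4: H[l].append(p)
for l in H: print(l,len(H[l]),np.mean(H[l],0).round(1),np.std(H[l],0).round(1),proj("side",np.mean(H[l],0)).round(1))
off=np.array([0,0,4.])
for n,p in (("grip",(-25,0,48)),("hb",(-25,-50,20)),("hs",(-25,50,20))): print(n,(pw(p)+off).round(1))
up=np.array([0,0,4])
for n,p in (("hb top",(-25,-50,26)),("hs top",(-25,50,26))): print(n,proj("side",pw(p)+up).round(1))
for n,p in (("pb",(-25,-50,5.5)),("ps",(-25,50,5.5))): print(n,proj("side",pw(p)).round(1),proj("top",pw(p)).round(1))
i0=cv2.imread("pics/side0.png");t0=cv2.imread("pics/top0.png")
f=lambda im,c:cv2.resize(im[int(c[1])-10:int(c[1])+10,int(c[0])-10:int(c[0])+10],(250,250),interpolation=0)
bb=cv2.cvtColor(b,cv2.COLOR_RGB2BGR)
save0=np.vstack([np.hstack([f(i0,(299,257)),f(i0,(277,239)),f(bb,(299,253))]),np.hstack([f(t0,(331,168)),f(t0,(304,183)),f(bb,(276,234))])])
cv2.imwrite("pics/g1.png",save0);print(monitor.state()["time"])
E
```

```text
hole_big 5 [ 585.4 -162.8   63.4] [17.  36.9  9.5] [[293.4 250. ]]
hole_small 4 [546.6 -89.8  69.6] [1.3 0.6 0.5] [[275.3 233.4]]
pin_big 6 [ 595.6 -171.5   50.7] [14.2 12.1 19.6] [[297.  253.8]]
pin_small 5 [552.  -89.3  41.2] [1.3 1.2 0.9] [[276.6 238.2]]
plate_grip 6 [ 575.6 -146.3   95.3] [26.   5.1  1.9] [[289.4 240.5]]
grip [ 559.3 -142.3   92. ]
hb [ 593.1 -181.    66.7]
hs [546.4 -92.6  66.7]
hb top [[297.1 253. ]]
hs top [[274.9 234.1]]
pb [[298.6 255.5]] [[330.1 166.7]]
ps [[276.7 236.8]] [[303.1 180.8]]
15.15
```

View pics/g1.png

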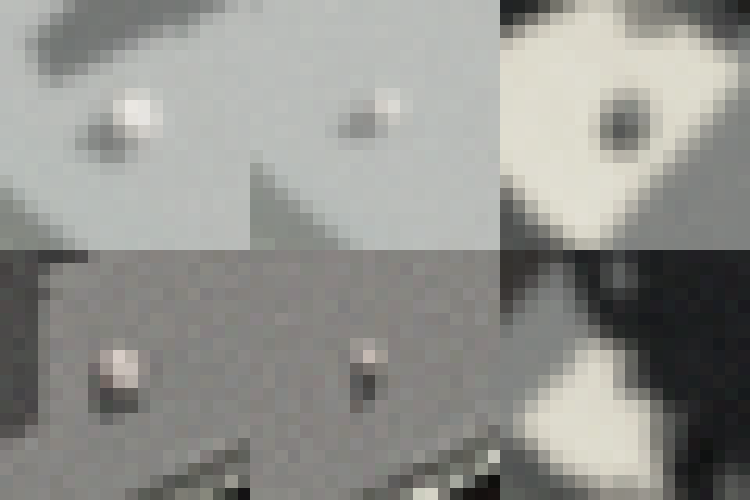

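Pixels: the pins show at side (299.5,255.5) and (277.5,236.9), the big hole at side (298.5,252.7). Against prediction, the plate sits about 1.5–2 mm up-slope. I'll correct by −1.5 mm and lower along the face normal.

Call:
play_rows(translation=[[0.0004,0.0002,-0.003],[0.0008,0.0004,-0.006],[0.0012,0.0007,-0.009],[0.0016,0.001,-0.0118],[0.0016,0.001,-0.0118]], twist=[0,0,0,0,0], gripper=[1,1,1,1,1])

```text
time: 15.65
ee_pos: [557.9, -142.8, 78.9]
tcp_rot: [0.755, -3.049, -0.001]
contact_force: [0.4, -0.4, -1.8]
gripper_width: 13.7
```

Call:
play_rows(translation=[[0.0008,0.0004,-0.0018],[0.0015,0.0008,-0.0036],[0.0022,0.0012,-0.0054],[0.0022,0.0012,-0.0054],[0.0022,0.0012,-0.0054]], twist=[0,0,0,0,0], gripper=[1,1,1,1,1])

```text
time: 16.15
ee_pos: [560.1, -141.9, 73.8]
tcp_rot: [0.754, -3.049, -0.0]
contact_force: [-0.9, -1.9, -3.9]
gripper_width: 13.6
```

```bash
python3 - <<'E'
from a import *
s=monitor.state();print(s["ee_pos"],s["contact_force"],s["wrist_torque"],s["time"])
b=cams.read_camera("side")
save("f2.png",cv2.resize(b[210:280,250:334],(720,600),interpolation=2))
E
```

```text
[ 560.0958916  -141.87247752   73.84392991] [-0.86598874 -1.90522202 -3.94566493] [-0.35733389  0.18832835 -0.09422616] 16.15
```

View pics/f2.png

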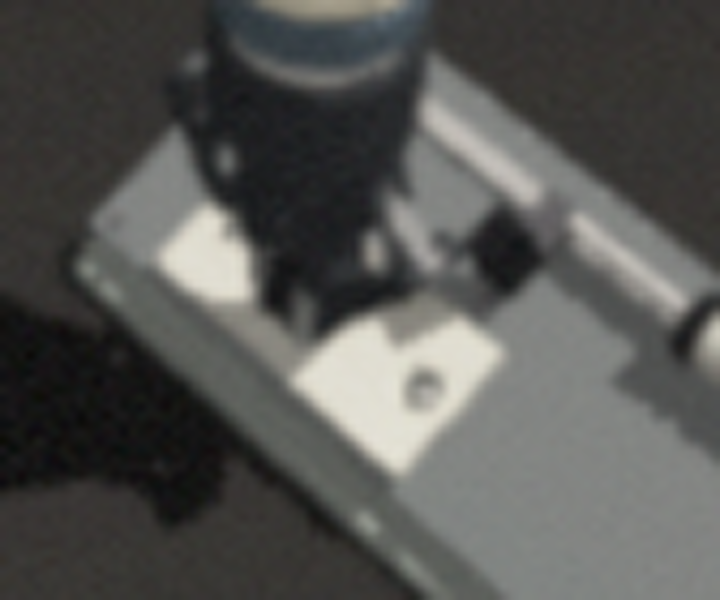

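The big pin's tip shows in the hole at side (~299,255) and the forces are small. Lowering on.

Call:
play_rows(translation=[[0.0006,0.0003,-0.0014],[0.0012,0.0006,-0.0028],[0.0018,0.0009,-0.0042],[0.0023,0.0012,-0.0055],[0.0023,0.0012,-0.0055]], twist=[0,0,0,0,0], gripper=[1,1,1,1,1])

```text
time: 16.7
ee_pos: [562.4, -140.7, 68.3]
tcp_rot: [0.754, -3.049, 0.0]
contact_force: [-2.3, -4.1, -1.2]
gripper_width: 13.7
```

```bash
python3 - <<'E'
from a import *
s=monitor.state();print(s["ee_pos"],s["contact_force"],s["wrist_torque"],s["time"])
b=cams.read_camera("side")
save("f3.png",cv2.resize(b[210:280,250:334],(720,600),interpolation=2))
E
```

```text
[ 562.38685497 -140.73299539   68.34128014] [-2.27301952 -4.05668586 -1.22369118] [-0.82989339  0.70762332 -0.22068861] 16.7
```

View pics/f3.png

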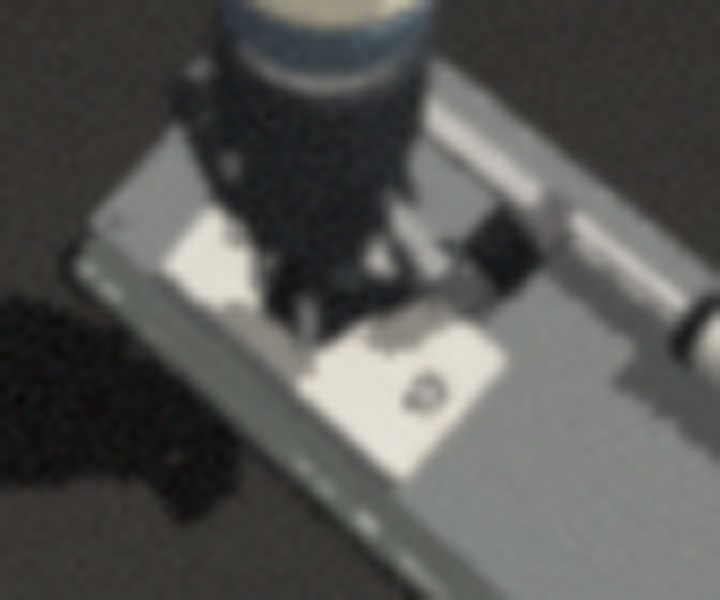

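Call:
play_rows(translation=[[-0.0002,-0.0006,-0.0005],[-0.0002,-0.0008,-0.001],[-0.0002,-0.0008,-0.0015],[-0.0002,-0.0008,-0.002],[-0.0002,-0.0008,-0.002]], twist=[0,0,0,0,0], gripper=[1,1,1,1,1])

```text
time: 17.25
ee_pos: [562.3, -141.0, 68.0]
tcp_rot: [-0.755, 3.048, -0.0]
contact_force: [-9.5, 0.5, 12.9]
gripper_width: 13.4
```

The support force and grasp height of 35.7 mm fit a seated plate. Releasing and checking.

Call:
play_rows(translation=[[0,0,0.001],[0,0,0.001],[0,0,0.001],[0,0,0.001],[0,0,0.001]], twist=[0,0,0,0,0], gripper=[0.8,0.6,0.5,0.5,0.5])

```text
time: 17.75
ee_pos: [562.5, -141.3, 67.4]
tcp_rot: [-0.755, 3.049, 0.0]
contact_force: [1.0, -0.6, 0.3]
gripper_width: 42.5
```

Call:
play_rows(translation=[[0,0,0.01],[0,0,0.03],[0,0,0.06],[0,0,0.09],[0,0,0.1]], twist=[0,0,0,0,0], gripper=[0.5,0.5,0.5,0.5,0.5])

```text
time: 18.25
ee_pos: [563.4, -141.7, 171.4]
tcp_rot: [-0.754, 3.046, -0.004]
contact_force: [0.7, 0.3, -0.1]
gripper_width: 43.2
```

Call:
play_rows(translation=[[0.025,-0.04,0],[0.05,-0.08,0],[0.07,-0.12,0],[0.07,-0.16,0],[0.07,-0.16,0]], twist=[0,0,0,0,0], gripper=[0.5,0.5,0.5,0.5,0.5])

```text
time: 18.75
ee_pos: [632.1, -306.1, 165.9]
tcp_rot: [0.748, -3.05, 0.0]
contact_force: [-0.3, 0.5, -0.2]
gripper_width: 42.8
```

```bash
python3 - <<'E'
from a import *
s=monitor.state();print(s["ee_pos"],s["gripper_width"],s["time"])
a=cams.read_camera("top");b=cams.read_camera("side")
save("h1.png",np.hstack([cv2.resize(a[120:210,270:390],(400,300),interpolation=2),cv2.resize(b[205:295,255:375],(400,300),interpolation=2)]))
for l in ("plate_grip","hole_small","hole_big","index_tip","pointer_tip","slide_grip"):
  for c in("top","side"): print(c,l,[(round(q["score"],2),np.round(q["point"]).tolist(),(Rp(PX[3]).T@(np.array(q["point"])-PX[:3])).round().tolist()) for q in cams.landmark_of(l,c) if q["point"][0]>480])
E
```

```text
[ 632.06326641 -306.11780395  165.93989339] 42.809331081733276 18.75
top plate_grip [(0.91, [566.0, -135.0, 70.0], [-24.0, 4.0, 28.0])]
side plate_grip [(0.96, [568.0, -140.0, 72.0], [-24.0, -2.0, 30.0])]
top hole_small [(0.94, [550.0, -90.0, 44.0], [-29.0, 51.0, 1.0])]
side hole_small [(0.97, [555.0, -86.0, 46.0], [-22.0, 52.0, 0.0])]
top hole_big [(0.97, [603.0, -178.0, 44.0], [-23.0, -52.0, -1.0])]
side hole_big [(0.56, [601.0, -179.0, 45.0], [-25.0, -52.0, 1.0])]
top index_tip []
side index_tip []
top pointer_tip [(0.46, [622.0, -159.0, 70.0], [10.0, -44.0, 11.0])]
side pointer_tip [(0.64, [626.0, -158.0, 67.0], [13.0, -44.0, 7.0])]
top slide_grip [(0.71, [638.0, -157.0, 97.0], [36.0, -50.0, 30.0])]
side slide_grip [(0.59, [635.0, -157.0, 103.0], [36.0, -48.0, 36.0])]
```

View pics/h1.png

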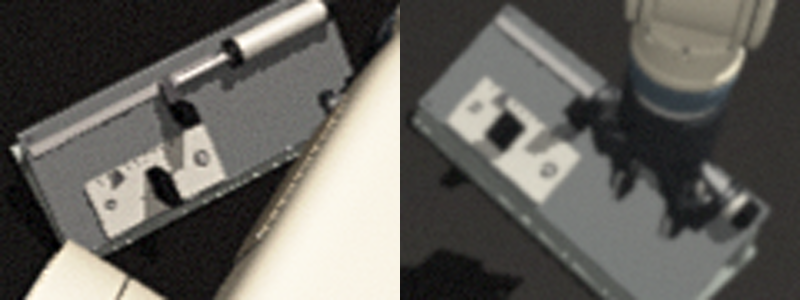

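Both views show the plate seated, with both pins in their holes: top big at (~330,167), small at (~303,181). Next, the tab's position.

```bash
cat >> a.py <<'E'
def px2panel(c,uv,z,x=PX):
    p=cams.camera_params(c);K=p["intrinsics"]
    n=cv2.undistortPoints(np.array([[uv]],float),K,np.array([p["k1"],0,0,0,0.]))[0,0]
    R=Rp(x[3]);d=R.T@p["R"].T@np.array([n[0],n[1],1]);o=R.T@(-p["R"].T@p["t"]-x[:3])
    return o+d*(z-o[2])/d[2]
E
python3 - <<'E'
from a import *
a=cams.read_camera("top");b=cams.read_camera("side")
f=lambda im,c:cv2.resize(im[c[1]-12:c[1]+12,c[0]-12:c[0]+12],(384,384),interpolation=0)
save("i1.png",np.hstack([f(a,(306,172)),f(b,(279,232))]))
np.save("side1.npy",b);np.save("top1.npy",a)
for c,e in(("top",(294,160)),("side",(267,220))):
  for y in (-10,10,20,30,35): print(c,y,((proj(c,pw((3,y,8.5)))[0]-e+.5)*16).round().tolist(),end="")
  for n,p in (("hs",(-25,50,6)),("edge-cornerL",(5,65,6)),("edgeR",(5,-65,6))): print(n,((proj(c,pw(p))[0]-e+.5)*16).round())
E
```

```text
top -10 [366.0, 88.0]top 10 [279.0, 133.0]top 20 [235.0, 156.0]top 30 [192.0, 179.0]top 35 [170.0, 190.0]hs [155. 341.]
edge-cornerL [ 32. 248.]
edgeR [596. -47.]
side -10 [456.0, 345.0]side 10 [386.0, 286.0]side 20 [351.0, 257.0]side 30 [316.0, 228.0]side 35 [299.0, 214.0]hs [162. 276.]
edge-cornerL [207. 126.]
edgeR [667. 509.]
```

View pics/i1.png

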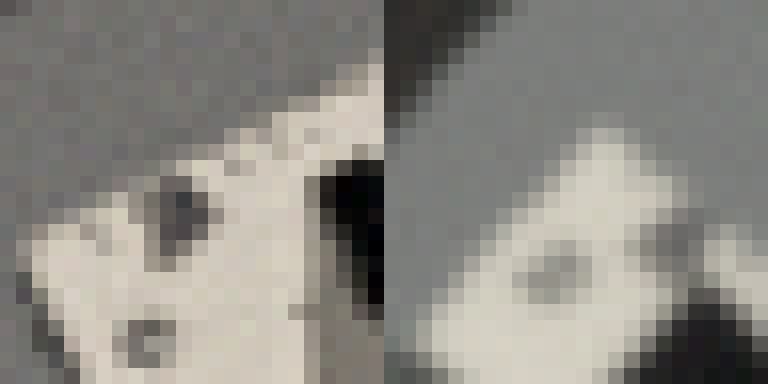

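```bash
python3 - <<'E'
from a import *
a=cv2.imread("pics/top0.png");b=cv2.imread("pics/side0.png")
f=lambda im,c:cv2.resize(im[c[1]-12:c[1]+12,c[0]-12:c[0]+12],(384,384),interpolation=0)
cv2.imwrite("pics/i2.png",np.hstack([f(a,(198,210)),f(b,(228,182))]))
R=Rn.from_euler("z",-.225).as_matrix();C=[440.3,230.9,0]
for c,e in(("top",(186,198)),("side",(216,170))):
  for p in ((28,30,8.5),(28,35,8.5),(22,30,8.5),(0,50,6),(30,65,6),(30,-65,6),(-30,65,6)): print(c,p,((proj(c,R@np.array(p)+C)[0]-e+.5)*16).round())
E
```

```text
top (28, 30, 8.5) [210. 133.]
top (28, 35, 8.5) [187. 128.]
top (22, 30, 8.5) [203. 162.]
top (0, 50, 6) [ 86. 244.]
top (30, 65, 6) [51. 88.]
top (30, -65, 6) [658. 227.]
top (-30, 65, 6) [-20. 369.]
side (28, 30, 8.5) [298. 172.]
side (28, 35, 8.5) [298. 158.]
side (22, 30, 8.5) [274. 173.]
side (0, 50, 6) [191. 127.]
side (30, 65, 6) [310.  84.]
side (30, -65, 6) [297. 454.]
side (-30, 65, 6) [76. 90.]
```

View pics/i2.png

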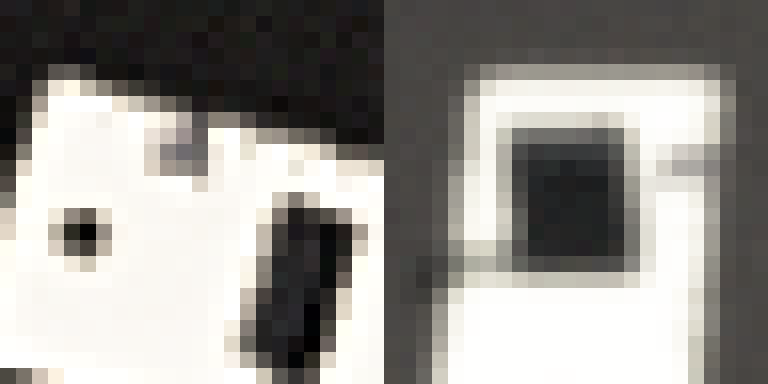

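Tab estimates: about 32–34 mm from the images. I'll aim for about 32.5 mm and then compare the pointer with the tab in the picture. Now over the slide grip and down.

Call:
play_rows(translation=[[-0.001,0.035,0],[-0.001,0.07,0],[-0.001,0.105,0],[-0.001,0.135,0],[-0.001,0.146,0]], twist=[0,0,0,0,0], gripper=[0.5,0.5,0.5,0.5,0.5])

```text
time: 20.05
ee_pos: [631.2, -152.7, 167.9]
tcp_rot: [-0.758, 3.049, 0.001]
contact_force: [0.8, 0.7, -0.1]
gripper_width: 43.2
```

Call:
play_rows(translation=[[0,0,-0.015],[0,0,-0.035],[0,0,-0.055],[0,0,-0.066],[0,0,-0.0717]], twist=[0,0,0,0,0], gripper=[0.5,0.5,0.5,0.5,0.5])

```text
time: 20.55
ee_pos: [631.0, -155.7, 94.8]
tcp_rot: [0.754, -3.049, -0.001]
contact_force: [0.7, -0.2, 0.3]
gripper_width: 42.7
```

```bash
python3 - <<'E'
from a import *
s=monitor.state();print(s["ee_pos"],s["contact_force"],s["time"])
b=cams.read_camera("side")
save("j1.png",cv2.resize(b[205:285,255:351],(720,600),interpolation=2))
E
```

```text
[ 631.04261265 -155.72493752   94.80985499] [ 0.72415398 -0.20952588  0.30729707] 20.55
```

View pics/j1.png

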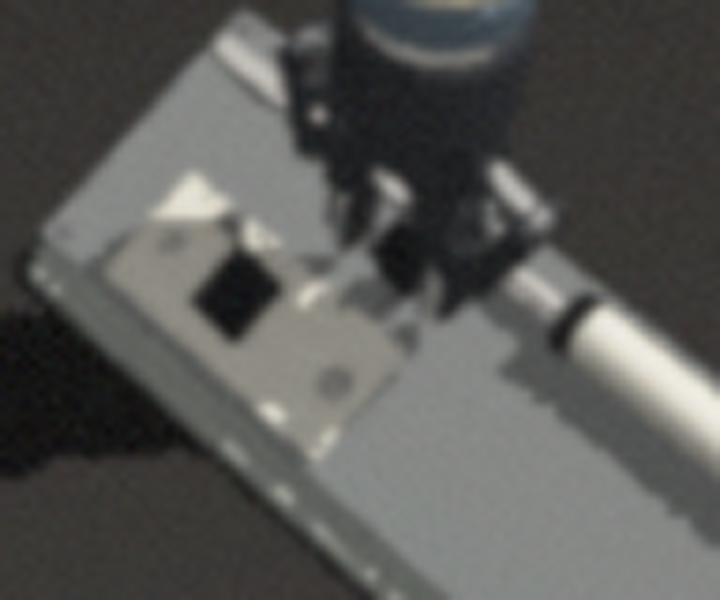

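Side: the fingers straddle the black slide grip at (~308,238). Closing.

Call:
play_rows(translation=[[0,0,0],[0,0,0],[0,0,0],[0,0,0],[0,0,0]], twist=[0,0,0,0,0], gripper=[0.7,0.85,1,1,1], squeeze=60)

```text
time: 21.1
ee_pos: [631.9, -155.9, 96.9]
tcp_rot: [-0.754, 3.048, -0.003]
contact_force: [0.4, -3.6, 5.9]
gripper_width: 13.5
```

Call:
play_rows(translation=[[0,0,0],[0,0,0],[-0.0005,0.0009,0],[-0.0014,0.0027,0],[-0.0023,0.0044,0]], twist=[0,0,0,0,0], gripper=[1,1,1,1,1])

```text
time: 21.6
ee_pos: [629.7, -151.6, 96.9]
tcp_rot: [-0.754, 3.048, -0.003]
contact_force: [1.2, -3.2, 5.9]
gripper_width: 13.0
```

Call:
play_rows(translation=[[-0.003,0.0057,0],[-0.007,0.0133,0],[-0.011,0.0209,0],[-0.015,0.0285,0],[-0.019,0.0361,0]], twist=[0,0,0,0,0], gripper=[1,1,1,1,1])

```text
time: 22.1
ee_pos: [611.1, -115.7, 96.9]
tcp_rot: [-0.753, 3.048, -0.005]
contact_force: [3.4, -5.3, 3.6]
gripper_width: 12.9
```

Call:
play_rows(translation=[[-0.004,0.0076,0],[-0.008,0.0152,0],[-0.012,0.0228,0],[-0.0145,0.0275,0],[-0.0148,0.0281,0]], twist=[0,0,0,0,0], gripper=[1,1,1,1,1])

```text
time: 22.6
ee_pos: [596.5, -87.6, 96.9]
tcp_rot: [-0.754, 3.047, -0.005]
contact_force: [5.5, -8.0, 2.1]
gripper_width: 13.0
```

```bash
python3 - <<'E'
from a import *
s=monitor.state();print(s["ee_pos"],s["contact_force"],s["time"])
v=np.array([-.466,.885]);print("pull",v@(s["ee_pos"][:2]-np.array([631.3,-155.2])))
a=cams.read_camera("top");b=cams.read_camera("side")
save("k1.png",np.hstack([cv2.resize(a[155:190,285:325],(400,350),interpolation=2),cv2.resize(b[210:245,260:300],(400,350),interpolation=2)]))
for l in ("index_tip","pointer_tip","slide_grip"):
  for c in("top","side"): print(c,l,[(round(q["score"],2),(Rp(PX[3]).T@(np.array(q["point"])-PX[:3])).round().tolist()) for q in cams.landmark_of(l,c) if q["point"][0]>480])
for c,e in(("top",(285,155)),("side",(260,210))):
  for p in ((11,32.5,8.5),(23,32.5,8.5),(5,32.5,8.5),(-3,32.5,8.5)): print(c,p,((proj(c,pw(p))[0]-e+.5)*10).round())
E
```

```text
[596.47964252 -87.5873509   96.9153202 ] [ 5.53037437 -7.99812652  2.12835486] 22.6
pull 76.06348103936685
top index_tip []
side index_tip []
top pointer_tip []
side pointer_tip [(0.46, [11.0, 36.0, 5.0])]
top slide_grip []
side slide_grip [(0.7, [37.0, 28.0, 31.0])]
top (11, 32.5, 8.5) [193. 144.]
top (23, 32.5, 8.5) [179. 111.]
top (5, 32.5, 8.5) [201. 160.]
top (-3, 32.5, 8.5) [210. 182.]
side (11, 32.5, 8.5) [278. 220.]
side (23, 32.5, 8.5) [302. 193.]
side (5, 32.5, 8.5) [266. 234.]
side (-3, 32.5, 8.5) [250. 252.]
```

View pics/k1.png

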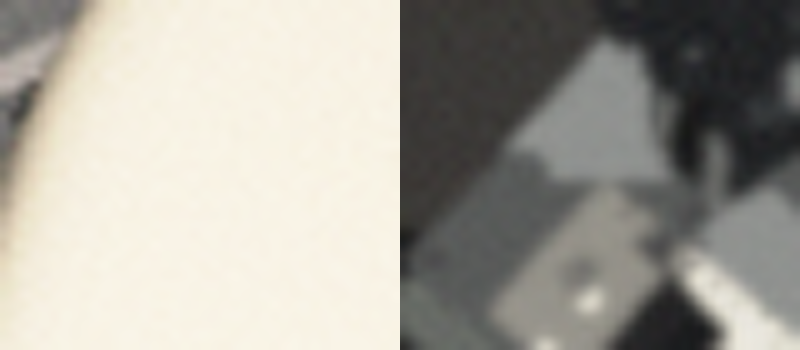

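The top view is blocked by the arm. Enlarging the side view with a prediction overlay.

```bash
python3 - <<'E'
from a import *
b=np.mean([cams.read_camera("side").astype(float) for _ in range(4)],0).astype(np.uint8)
np.save("side2.npy",b)
e=(276,218);S=28
im=cv2.resize(b[e[1]:e[1]+20,e[0]:e[0]+26],None,fx=S,fy=S,interpolation=cv2.INTER_CUBIC)
lab=cv2.convertScaleAbs(im,alpha=1.6,beta=-20)
save("k2.png",lab)
for y in(28,32.5,37):
  for x in (-3,5,11,23): print((x,y),((proj("side",pw((x,y,8.5)))[0]-e+.5)*S).round().tolist(),end=" ")
  print()
print("corner",((proj("side",pw((5,65,6)))[0]-e+.5)*S).round(),"cornerR",((proj("side",pw((5,-65,6)))[0]-e+.5)*S).round())
E
```

```text
(-3, 28) [280.0, 503.0] (5, 28) [324.0, 452.0] (11, 28) [358.0, 414.0] (23, 28) [425.0, 338.0] 
(-3, 32.5) [253.0, 481.0] (5, 32.5) [297.0, 430.0] (11, 32.5) [331.0, 392.0] (23, 32.5) [398.0, 316.0] 
(-3, 37) [226.0, 458.0] (5, 37) [270.0, 407.0] (11, 37) [304.0, 370.0] (23, 37) [371.0, 294.0] 
corner [110. 277.] cornerR [915. 947.]
```

View pics/k2.png

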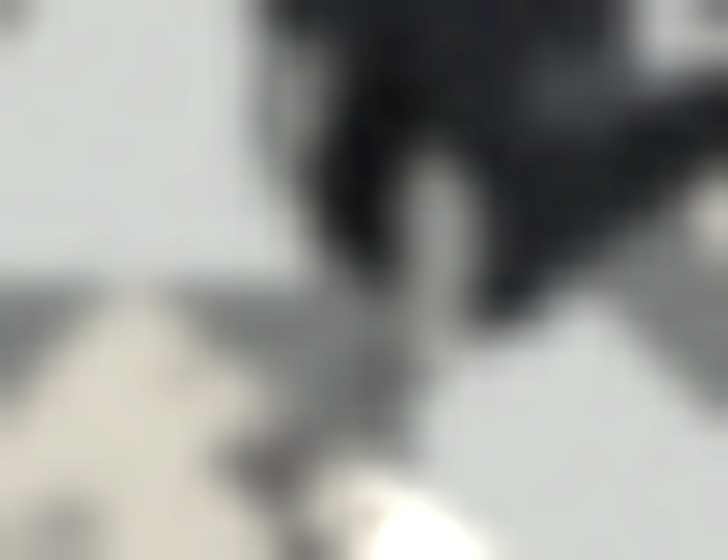

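Side: the tab is at disp (~268,470) and the pointer at (~385,385), so the pointer looks 1–2 mm short. I'll refine the tab's y from the saved pictures by fitting the plate outline, which costs no robot time.

```bash
python3 - <<'E'
from a import *
from scipy.ndimage import map_coordinates
def run(c,im,R0,x0,free,mode):
    g=im.astype(float).mean(2)
    # fit plate outline (z=6 top) + intensity model: maximise mean gradient across outline
    ys=np.linspace(-60,60,49);xs=np.linspace(-25,25,21)
    def pose(d):
        if mode=="flat": R=Rn.from_euler("z",-.225+d[2]).as_matrix();return lambda P:P@R.T+np.array([440.3+d[0],230.9+d[1],0])
        R=Rp(.485);r2=Rn.from_euler("z",d[2]).as_matrix();return lambda P:(P@r2.T+np.array([-25+d[0],d[1],0]))@R.T+PX[:3]
    def samp(P,f):
        uv=proj(c,f(P));return map_coordinates(g,[uv[:,1],uv[:,0]],order=1)
    def cost(d):
        f=pose(d);t=0
        for s in(-1,1):
            for w,(A,B) in enumerate(((s*30,None),(None,s*65))):
                o=4
                if A is not None:
                    if s==1: yy=ys[(ys<10)]
                    else: yy=ys
                    if mode!="flat" and s==1: yy=ys[(ys<15)&(ys>5)]
                    i=np.c_[np.full(len(yy),A-s*o),yy,np.full(len(yy),6)];k=i.copy();k[:,0]=A+s*o
                else:
                    i=np.c_[xs,np.full(len(xs),B-s*o),np.full(len(xs),6)];k=i.copy();k[:,1]=B+s*o
                t-= (samp(i,f)-samp(k,f)).mean()
        return t
    from scipy.optimize import minimize
    best=minimize(cost,[0,0,0],method="Nelder-Mead",options=dict(initial_simplex=[[0,0,0],[3,0,0],[0,3,0],[0,0,.04]]))
    d=best.x;f=pose(d);print(c,mode,d.round(3),round(best.fun))
    yy=np.arange(16,50,1.)
    for x in(18,21,24,27):
        pr=samp(np.c_[np.full(len(yy),x),yy,np.full(len(yy),8.5)],f);w=np.clip(np.median(pr)-pr-15,0,None)
        print(x,"cent",(w@yy/max(w.sum(),1e-9)).round(1),pr.round().astype(int).tolist())
run("top",cv2.imread("pics/top0.png"),0,0,0,"flat")
run("side",cv2.imread("pics/side0.png"),0,0,0,"flat")
run("top",np.load("top1.npy"),0,0,0,"seat")
run("side",np.load("side1.npy"),0,0,0,"seat")
E
```

```text
top flat [-0.143  1.469 -0.021] -836
18 cent 33.6 [252, 252, 251, 250, 250, 250, 249, 247, 245, 243, 234, 221, 203, 189, 193, 195, 196, 191, 185, 180, 179, 186, 195, 208, 220, 232, 244, 250, 249, 249, 249, 248, 248, 248]
21 cent 33.1 [252, 251, 250, 249, 249, 250, 251, 250, 247, 243, 240, 208, 173, 137, 119, 123, 125, 127, 130, 134, 138, 150, 169, 189, 209, 222, 235, 247, 251, 251, 250, 249, 249, 248]
24 cent 33.0 [252, 251, 248, 245, 240, 242, 246, 251, 250, 245, 239, 230, 192, 154, 116, 105, 110, 117, 127, 140, 155, 170, 187, 202, 215, 226, 236, 245, 253, 253, 252, 251, 250, 248]
27 cent 32.7 [253, 250, 239, 229, 224, 223, 232, 242, 252, 252, 250, 248, 235, 192, 149, 103, 109, 126, 144, 162, 179, 196, 214, 223, 231, 239, 245, 250, 253, 251, 247, 244, 243, 242]
side flat [ 2.374 -0.701  0.013] -405
18 cent 0.0 [230, 231, 232, 233, 234, 234, 233, 231, 230, 229, 228, 229, 230, 231, 233, 234, 235, 237, 239, 240, 242, 244, 246, 247, 248, 249, 250, 252, 252, 253, 253, 253, 253, 254]
21 cent 30.9 [248, 248, 248, 248, 248, 244, 241, 237, 233, 229, 225, 223, 220, 217, 214, 211, 211, 216, 22
[... 275 characters left out ...]
[250, 249, 248, 247, 246, 242, 238, 234, 230, 225, 219, 210, 200, 191, 182, 173, 174, 179, 184, 189, 194, 199, 207, 215, 224, 232, 240, 248, 248, 249, 250, 250, 251, 251]Traceback (most recent call last):
  File "<stdin>", line 35, in <module>
  File "<stdin>", line 27, in run
    res = _minimize_neldermead(fun, x0, args, callback, bounds=bounds,
                               **options)
    fxr = func(xr)
    fx = function(np.copy(x), *(wrapper_args + args))
  File "<stdin>", line 24, in cost
  File "<stdin>", line 11, in samp
  File "a.py", line 6, in proj
    p=cams.camera_params(c);X=np.atleast_2d(X)@p["R"].T+p["t"];u=X[:,:2]/X[:,2:]
ValueError: time passes only in moves, steps and waits
```

Outline fits put the tab at y ≈ 31.5–33, and the pull reading puts the pointer at ≈ 32. Now a direct check of the profiles along panel y in the current side view.

```bash
python3 - <<'E'
from a import *
from scipy.ndimage import map_coordinates
b=np.load("side2.npy").astype(float);b1=np.load("side1.npy").astype(float)
yy=np.arange(18,50,2.)
print("y",yy.astype(int).tolist())
for nm,im,xl in (("now",b,(-6,-3,0,3,8,11,13,15,18)),("before",b1,(-6,-3,0,3))):
  for x in xl:
    R=Rp(PX[3]);P=np.c_[np.full(len(yy),x),yy,np.full(len(yy),8.5)]@R.T+PX[:3]
    uv=proj("side",P)+[.85,.1]
    print(nm,x,map_coordinates(im.mean(2),[uv[:,1],uv[:,0]],order=1).round().astype(int).tolist())
E
```

```text
y [18, 20, 22, 24, 26, 28, 30, 32, 34, 36, 38, 40, 42, 44, 46, 48]
now -6 [118, 103, 93, 100, 99, 103, 106, 103, 105, 108, 113, 118, 129, 137, 143, 143]
now -3 [157, 139, 127, 122, 118, 105, 93, 88, 84, 88, 97, 112, 125, 135, 139, 140]
now 0 [172, 154, 142, 136, 128, 115, 98, 84, 83, 89, 101, 113, 125, 134, 135, 134]
now 3 [177, 161, 154, 145, 129, 112, 99, 90, 86, 91, 101, 111, 118, 123, 125, 122]
now 8 [149, 139, 125, 114, 102, 92, 88, 86, 86, 88, 92, 94, 96, 95, 94, 95]
now 11 [141, 134, 123, 107, 97, 87, 82, 81, 83, 85, 88, 90, 90, 90, 90, 91]
now 13 [142, 138, 131, 115, 100, 90, 81, 79, 81, 84, 87, 89, 89, 89, 92, 97]
now 15 [144, 141, 135, 124, 108, 92, 83, 78, 80, 83, 86, 88, 89, 91, 97, 103]
now 18 [143, 142, 138, 128, 115, 101, 91, 86, 82, 82, 85, 85, 85, 89, 96, 109]
before -6 [130, 126, 125, 131, 124, 121, 117, 110, 109, 112, 124, 140, 164, 185, 199, 201]
before -3 [174, 178, 171, 167, 161, 139, 120, 110, 104, 109, 122, 145, 171, 188, 195, 199]
before 0 [183, 179, 182, 181, 171, 158, 133, 113, 110, 115, 130, 151, 173, 188, 191, 190]
before 3 [169, 165, 166, 170, 168, 152, 136, 123, 116, 121, 135, 151, 164, 173, 177, 172]
```

In the same view the tab's minimum is at y ≈ 33.5 and the pointer's is ≈ 32. I'll move +1.2 mm and hold for over two seconds.

Call:
play_rows(translation=[[-0.0003,0.0005,0],[-0.0006,0.0011,0],[-0.0006,0.0011,0],[-0.0006,0.0011,0],[-0.0006,0.0011,0]], twist=[0,0,0,0,0], gripper=[1,1,1,1,1])

```text
time: 23.7
ee_pos: [596.2, -87.1, 96.9]
tcp_rot: [-0.753, 3.047, -0.006]
contact_force: [4.0, -8.1, 2.9]
gripper_width: 13.3
```

Call:
play_rows(translation=[[0,0,0],[0,0,0],[0,0,0],[0,0,0],[0,0,0]], twist=[0,0,0,0,0], gripper=[1,1,1,1,1])

```text
time: 24.2
ee_pos: [596.2, -87.2, 96.9]
tcp_rot: [-0.753, 3.047, -0.006]
contact_force: [4.9, -8.6, 3.3]
gripper_width: 13.1
```

Call:
play_rows(translation=[[0,0,0],[0,0,0],[0,0,0],[0,0,0],[0,0,0]], twist=[0,0,0,0,0], gripper=[1,1,1,1,1])

```text
time: 24.7
ee_pos: [596.2, -87.1, 96.9]
tcp_rot: [-0.753, 3.047, -0.006]
contact_force: [5.6, -7.7, 2.7]
gripper_width: 13.1
```

```bash
python3 - <<'E'
from a import *
from scipy.ndimage import map_coordinates
s=monitor.state();v=np.array([-.466,.885]);print(s["time"],"pull",v@(s["ee_pos"][:2]-np.array([631.9,-155.9])))
b=np.mean([cams.read_camera("side").astype(float) for _ in range(4)],0)
save("k3.png",cv2.resize(b[205:255,255:315].astype(np.uint8),(720,600),interpolation=2))
yy=np.arange(24,46,1.);print(yy.astype(int).tolist())
for x in (-3,0,2,11,13,15):
    P=np.c_[np.full(len(yy),x),yy,np.full(len(yy),8.5)]@Rp(PX[3]).T+PX[:3];uv=proj("side",P)+[.85,.1]
    print(x,map_coordinates(b.mean(2),[uv[:,1],uv[:,0]],order=1).round().astype(int).tolist())
for l in("pointer_tip","index_tip","hole_big","hole_small"):
    print(l,[(round(q["score"],2),(Rp(PX[3]).T@(np.array(q["point"])-PX[:3])).round(1).tolist()) for q in cams.landmark_of(l,"side") if q["point"][0]>480])
E
```

```text
24.7 pull 77.48354765777735
[24, 25, 26, 27, 28, 29, 30, 31, 32, 33, 34, 35, 36, 37, 38, 39, 40, 41, 42, 43, 44, 45]
-3 [125, 123, 120, 113, 106, 98, 93, 90, 88, 87, 85, 87, 89, 91, 98, 104, 112, 119, 125, 131, 136, 138]
0 [141, 136, 130, 124, 116, 107, 99, 91, 85, 82, 83, 86, 90, 95, 101, 107, 112, 118, 124, 130, 135, 136]
2 [149, 144, 134, 124, 116, 108, 100, 94, 89, 87, 85, 87, 91, 96, 102, 107, 113, 119, 124, 126, 128, 129]
11 [131, 122, 113, 105, 96, 90, 86, 83, 82, 81, 81, 81, 82, 84, 86, 87, 89, 90, 90, 91, 91, 90]
13 [128, 121, 113, 105, 97, 90, 84, 80, 79, 78, 78, 79, 81, 83, 85, 86, 87, 88, 89, 89, 89, 90]
15 [129, 122, 113, 105, 97, 90, 85, 80, 78, 77, 78, 80, 81, 83, 84, 86, 87, 88, 89, 89, 91, 92]
pointer_tip [(0.4, [11.8, 34.5, 7.8])]
index_tip []
hole_big [(0.83, [-26.7, -51.5, 2.2])]
hole_small [(0.75, [-25.5, 53.6, 3.3])]
```

View pics/k3.png

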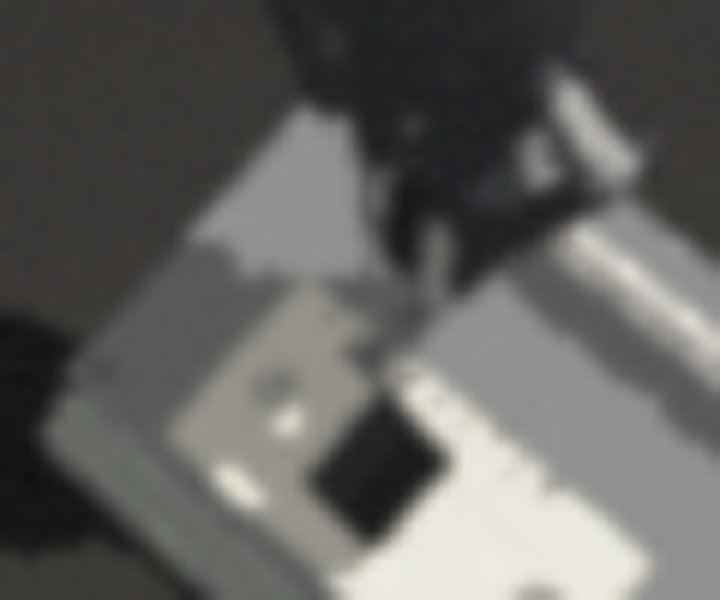

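The pointer (33.3) and tab (33.5) minima coincide and the plate is still seated. Completing the hold.

Call:
play_rows(translation=[[0,0,0],[0,0,0],[0,0,0],[0,0,0],[0,0,0]], twist=[0,0,0,0,0], gripper=[1,1,1,1,1])

```text
time: 25.6
ee_pos: [596.3, -87.1, 96.9]
tcp_rot: [-0.753, 3.047, -0.006]
contact_force: [5.0, -8.3, 3.3]
gripper_width: 13.1
```

Call:
play_rows(translation=[[0,0,0],[0,0,0],[0,0,0],[0,0,0],[0,0,0]], twist=[0,0,0,0,0], gripper=[1,1,1,1,1])

```text
time: 26.1
ee_pos: [596.3, -87.1, 96.9]
tcp_rot: [-0.753, 3.047, -0.006]
contact_force: [5.2, -7.9, 2.2]
gripper_width: 13.6
```

Call:
play_rows(translation=[[0,0,0],[0,0,0],[0,0,0],[0,0,0],[0,0,0]], twist=[0,0,0,0,0], gripper=[1,1,1,1,1])

```text
time: 26.6
ee_pos: [596.3, -87.1, 96.9]
tcp_rot: [-0.753, 3.047, -0.006]
contact_force: [4.9, -7.4, 2.3]
gripper_width: 13.2
```

Call:
play_rows(translation=[[0.002,-0.0038,0],[0.006,-0.0114,0],[0.01,-0.019,0],[0.014,-0.0266,0],[0.018,-0.0342,0]], twist=[0,0,0,0,0], gripper=[1,1,1,1,1])

```text
time: 27.1
ee_pos: [613.9, -121.2, 96.9]
tcp_rot: [-0.753, 3.048, -0.004]
contact_force: [2.9, -5.2, 4.1]
gripper_width: 13.3
```

Call:
play_rows(translation=[[0.004,-0.0076,0],[0.008,-0.0152,0],[0.012,-0.0228,0],[0.015,-0.0285,0],[0.0165,-0.0313,0]], twist=[0,0,0,0,0], gripper=[1,1,1,1,1])

```text
time: 27.6
ee_pos: [630.1, -152.3, 96.9]
tcp_rot: [-0.753, 3.048, -0.003]
contact_force: [0.9, -2.6, 6.7]
gripper_width: 13.7
```

Call:
play_rows(translation=[[0.0008,-0.0015,0],[0.0016,-0.003,0],[0.0022,-0.0042,0],[0.0026,-0.005,0],[0.003,-0.0056,0]], twist=[0,0,0,0,0], gripper=[1,1,1,1,1])

```text
time: 28.1
ee_pos: [632.0, -156.0, 96.9]
tcp_rot: [-0.755, 3.049, 0.002]
contact_force: [-3.8, 4.9, 11.0]
gripper_width: 13.4
```

Call:
play_rows(translation=[[0,0,0],[0,0,0],[0.0003,-0.0006,0],[0.0006,-0.0012,0],[0.0006,-0.0012,0]], twist=[0,0,0,0,0], gripper=[1,1,1,1,1])

```text
time: 28.6
ee_pos: [632.0, -156.1, 96.9]
tcp_rot: [-0.756, 3.049, 0.004]
contact_force: [-4.9, 7.2, 12.1]
gripper_width: 13.3
```

The force has reversed, so the slide is against its home stop at the starting position. Releasing and lifting away.

Call:
play_rows(translation=[[-0.0006,0.0012,0],[-0.0006,0.0012,0],[-0.0006,0.0012,0],[-0.0006,0.0012,0],[-0.0006,0.0012,0]], twist=[0,0,0,0,0], gripper=[0.9,0.75,0.6,0.5,0.5])

```text
time: 29.1
ee_pos: [632.1, -156.7, 95.6]
tcp_rot: [0.755, -3.049, -0.001]
contact_force: [-0.3, -0.2, -0.7]
gripper_width: 42.8
```

Call:
play_rows(translation=[[0,0,0.01],[0,0,0.03],[0,0,0.06],[0,0,0.09],[0,0,0.1]], twist=[0,0,0,0,0], gripper=[0.5,0.5,0.5,0.5,0.5])

```text
time: 29.6
ee_pos: [633.1, -157.1, 199.9]
tcp_rot: [-0.754, 3.046, -0.005]
contact_force: [0.2, -1.0, -1.2]
gripper_width: 42.7
```

Call:
play_rows(translation=[[0,-0.04,0.01],[0,-0.08,0.02],[0,-0.12,0.02],[0,-0.16,0.02],[0,-0.16,0.02]], twist=[0,0,0,0,0], gripper=[0.5,0.5,0.5,0.5,0.5])

```text
time: 30.1
ee_pos: [631.3, -321.6, 214.5]
tcp_rot: [0.748, -3.05, 0.0]
contact_force: [-0.4, 0.3, -1.0]
gripper_width: 42.9
```

```bash
python3 - <<'E'
from a import *
s=monitor.state();print(s["ee_pos"],s["contact_force"],s["time"])
a=cams.read_camera("top");b=cams.read_camera("side")
save("l1.png",np.hstack([cv2.resize(a,(400,300)),cv2.resize(b,(400,300))]))
save("l2.png",np.hstack([cv2.resize(a[120:210,270:390],(400,300),interpolation=2),cv2.resize(b[205:295,255:375],(400,300),interpolation=2)]))
for l in ("plate_grip","hole_small","hole_big","pointer_tip","slide_grip"):
  for c in("top","side"): print(c,l,[(round(q["score"],2),(Rp(PX[3]).T@(np.array(q["point"])-PX[:3])).round().tolist()) for q in cams.landmark_of(l,c) if q["point"][0]>480])
E
```

```text
[ 631.2995418  -321.62450523  214.48213728] [-0.3661204   0.25828257 -0.96922549] 30.1
top plate_grip [(0.66, [-27.0, 5.0, 28.0])]
side plate_grip [(0.9, [-23.0, -5.0, 28.0])]
top hole_small [(0.78, [-30.0, 54.0, 4.0])]
side hole_small [(0.86, [-25.0, 55.0, -1.0])]
top hole_big [(0.86, [-27.0, -53.0, 1.0])]
side hole_big []
top pointer_tip [(0.66, [11.0, -44.0, 8.0])]
side pointer_tip [(0.54, [10.0, -42.0, 9.0])]
top slide_grip [(0.54, [36.0, -48.0, 28.0])]
side slide_grip [(0.64, [31.0, -47.0, 30.0]), (0.64, [-25.0, -2.0, 28.0])]
```

View pics/l1.png

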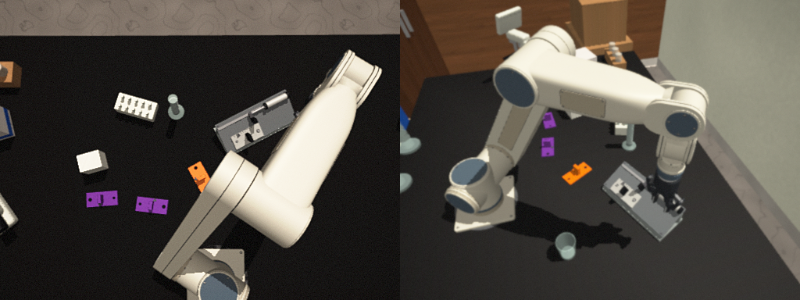

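View pics/l2.png

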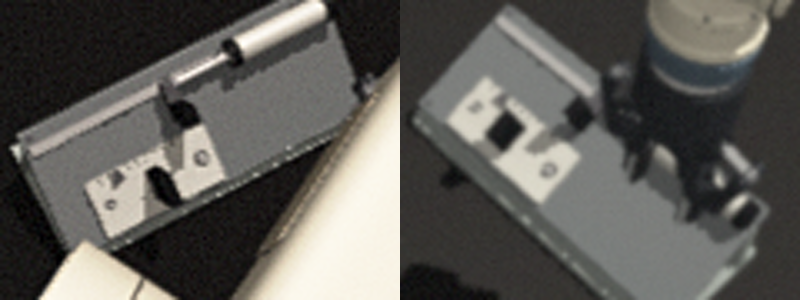

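The plate is seated with both pins in their holes. The slide is back at home (pointer y ≈ −43), the bystanders have not moved and the gripper is clear. I'll let the arm settle and hand in.

Call:
play_rows(translation=[[0,0,0],[0,0,0],[0,0,0],[0,0,0],[0,0,0]], twist=[0,0,0,0,0], gripper=[0.5,0.5,0.5,0.5,0.5])

```text
time: 31.2
ee_pos: [632.1, -316.8, 215.8]
tcp_rot: [0.755, -3.05, 0.0]
contact_force: [-0.2, -0.4, 0.5]
gripper_width: 42.3
```

```bash
python3 - <<'E'
from a import *
print(workorder.hand_in())
E
```

```text
the job is handed in; nothing more can be done
None
```

I seated the aluminium plate on both pins, pulled the slide about 77 mm to bring the pointer in line with the tab, and held it there for about 3.3 s. I then eased the slide home against its stop, let go, moved clear and handed the job in at about 31 s. To match the slope, I first tilted the plate in the grip by pressing it on a free part of the face.

- **Plate and slide:** the last pictures show the plate flush with both pins in their holes, and the pointer back at home (y about −43 mm against −45 mm nominal, within measuring error).
- **Bystanders:** in the last top view the cylinder, rack and carton look unmoved, and so does the beaker in the side view. I did not re-measure them.
- **Pointer alignment:** in the side view during the hold, the pointer and tab agreed to about 0.2 mm. Other estimates of the tab's position ran from 31.5 to 34 mm and the pull reading gave 32.5 mm, so the true error could be 1–1.5 mm.
- **Detector scatter:** the last network readings of the plate's points were off by up to about 5 mm, but the pictures contradict any shift.

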